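# Slide the culture dish into the imager against its lock

## Task

Press the orange lock button on the imager's carriage down with the fingertips and, keeping it pressed, slide the carriage with the culture dish into the white hood until it is fully home against its end stop; then let the button spring up again so the carriage is locked there, and back off. Press and push only: do not pick up the dish, which stays lying in its nest, and leave the vial, the jar and the red bulb beside the imager where they are.

Things in the scene. Friction and masses are not known exactly. Their poses are not given: they have to be found in the camera images.
- imager: dish imager, fixed to the worktop: base plate 336 x 124 mm (x = -192 to 144 mm) with a rail and a white hood with a tunnel (x = 24 to 138, y = -58 to 58, at most 92 mm high). Origin on the worktop under the rail; its +x is the level direction in which the carriage slides into the hood (roughly the robot's left, it varies), y across the rail, z up
- carriage (a joint): travel of the carriage along the imager's +x, m: 0 fully out, 0.120 fully home, where its grey deck meets two rubber bumpers at the hood's mouth (hard end stop). Starts at 0. While the button is up a pin locks it at 0, at home and every 24 mm between (1.5 mm play). It is free only with the button over 3.5 mm down; then about 2 N moves it
- lock_button (a joint): how far the lock button is pressed down, in m: 0 is up (locked), 0.006 is fully down on a hard stop. The spring takes about 4 N at the start and 7 N fully down, and lifts the button when let go
- button_top (a point): centre of the top face of the orange lock button, 50 x 50 mm, ribbed; it moves with the carriage and goes down when pressed. Its top is at z = 38 mm when up and 32 mm when fully down. At full travel it stands 51 mm short of the hood's front face
- push_face (a point): middle of the upright rear face of the carriage's black front block (90 mm wide, top at z = 52 mm, 20 mm above the pressed button), 32 mm ahead (+x of the imager) of the button's centre; the fingertips on the button may push against it. Behind it is the low grey deck (112 mm wide, top at z = 30 mm) that holds the button; the whole carriage is 170 mm long
- nest (a point): centre of the floor of the round dish nest in the carriage's black block (hole 65 mm across, 9 mm deep, floor at z = 43 mm), 92 mm ahead (+x of the imager) of the button's centre
- home (a point): where the nest's centre is when the carriage is fully home, inside the hood; fixed to the imager
- dish: culture dish 61 mm across, 14 mm high, lying loose in the carriage's nest; origin at the centre of its underside; z up
- vial: loose sample vial, 27 mm across, 58 mm high, standing beside the imager on its -y side; origin at the centre of its foot
- jar: loose sample jar with a green lid, 55 mm across, 76 mm high, standing beside the imager on its -y side; origin at the centre of its foot
- bulb: loose red rubber pipette bulb, 88 x 46 x 46 mm, lying beside the imager on its +y side; origin under its centre

How it is judged (in metres and radians):
On the way, in this order (a step that is already met when the one before it is completed fails the run):
1. the lock button is pressed down at least 3 mm while the carriage is still near its start (value of joint lock_button above 0.003 m and value of joint carriage below 0.08 m), for 0.05 s.
2. the carriage arrives within 3 mm of its end stop with the lock button still held down (value of joint carriage above 0.117 m and value of joint lock_button above 0.002 m), for 0.05 s.
At the end, for the whole second after the job is handed in: The carriage is within 3 mm of its end stop and at rest, the lock button has sprung back up (less than 1 mm down), and the dish lies flat in its nest (within 5 mm of the centre) (value of joint carriage above 0.117 m and value of joint lock_button below 0.001 m and velocity of joint carriage between -0.005 and 0.005 m/s and horizontal distance between nest and home below 0.004 m and horizontal distance between dish and nest below 0.005 m and z of dish in the frame of nest below 0.004 m and angle between dish's own z axis and vertical below 0.1 rad); the robot touches nothing.
It fails at once if the dish is lifted or shoved out of its nest (z of dish in the frame of nest above 0.008 m or horizontal distance between dish and nest above 0.01 m).
It fails at once if the vial, the jar or the bulb is moved more than 15 mm (distance of any of vial, jar, bulb from where it was at the start of the episode above 0.015 m).
It also fails if it takes over 35 s, if anything falls off the work surface, if the arm or the gripper's body presses on something with over 40 N, if the wrist force passes 120 N, or if a joint passes its speed limit or range.

## Robot

A 6-joint arm with a two-finger parallel gripper is mounted at the origin on a cart in front of the work surface, level with it; the furniture and walls round the work are solid. World frame = base frame: x ahead of the robot, y to its left, z up, the work surface at z = 0. Lengths are in m, angles in degrees, forces in N, time in s.
With the tool pointing down it reaches from about 0.35 to 0.875 m from the base axis. Payload 4.2 kg.
Tool frame: the origin (TCP) lies on the centre line of the jaws, within the pads' length; the fingertips stand 11 mm ahead of it and the grasp point (between the pads) lies 8 mm behind it; z points along the fingers, y is the line along which they close (so a half turn about z gives the same grasp; the last joint's range is limited). The gripper opens to 87 mm and grips with 3 to 60 N. Pads are 19 mm wide; open, the fingers measure 117 mm over their backs; the gripper's body (75 mm by 190 mm) begins 51 mm behind the grasp point.
Start: joints at [84.66, 22.042, 0.453, 0, -68.411, -14.817], TCP at [0.215, 0.587, 0.204] pointing down, gripper open.
Joint ranges: [-179.83, 179.83], [-69.29, 118.12], [-61.27, 80.66], [-181.25, 117.63], [-171.15, -9.14], [-177.46, 177.46]. Speed limits (degrees/s): [159.86, 159.86, 180, 180, 180, 180].

## Interface

Orientations are given as a 3x3 rotation matrix whose columns are the frame's x, y, z axes.
In Python, from station import r gives the robot as it stands.
- The arm moves only by the tool servo_tool, never from a script. Its argument "commands" is a list that holds one entry, the list of rows, each a list of 7 numbers: the closure, from 0 (fully open) to 1 (shut), then the shift along the tool's x, y, z in mm, then the turn, a rotation vector about the tool's x, y, z in rad. In form: [[[claw, x, y, z, ax, ay, az], ...]]. A call has exactly 5 rows; each row is the pose to reach, as a shift and turn from the pose commanded when the call began, along the tool's axes at that moment; what a row does not reach only later rows make up. A row lasts 1/10 s, in which the tool goes at most 50 mm and 8.59 degrees, less where a joint would pass 70% of its speed; a pose out of reach is approached as far as the arm can. A call with a gripper value outside its range is refused whole. The fingers move at their own pace and stop on an object; the grip force is fixed at half the most. Time passes only in rows, so rows that repeat a pose let the fingers close, or fill a call up. It gives the time, the measured TCP pose, the force, the opening and the grip force at its end, in the units of the state.
- r.sense(): the state, without advancing time (a new reading comes with each control period).
- r.capture(name): name is "side" or "top" or "wrist"; returns a dict with "pixels" (420x560x3 uint8, red, green, blue), "camera_matrix" (3x3 intrinsics, pixels), "dist" ([k1, k2, p1, p2, k3] as OpenCV has them; the pictures are not rectified), "R" (3x3) and "t" (3): a world point X has camera coordinates R X + t. Camera axes: x right, y down, z forward; pixel columns grow to the right and rows downward; lengths in m; the calibration is good to about 2 mm. A picture is of the moment at which its call begins. There is no depth.
- r.finish_job(): hands the job in; it is judged then, once.
The state is a dict: "time_s": time; "joints": joint angles; "joint_velocities": joint speeds; "effort": joint torques, N m; "tcp_pos": TCP position; "ee_rot": TCP orientation; "wrist_force": force on the tool from outside, world axes, zero at the start; "moment": the same for the moment, N m; "gripper_width": opening from 0.0 (shut) to 1.0 (fully open); "gripper_force": force on a finger pad.
Only numpy, scipy, OpenCV 4.12 (cv2) and the standard library are available. Lean on these libraries where they do the work, as an engineer would, in place of code of your own. Each camera call takes 0.05 s, during which the arm holds its last target. There are 200 camera calls.

## Working session

There is one attempt and no reset: what is moved stays moved. The work goes in short steps, Python scripts to look and compute and a tool call to move; the robot and the scene stay as the last step left them, time stands still between calls to the robot, and variables do not carry over. Pictures are saved under pics/ and viewed, at most 10 in all, crops included, and the job is handed in when it is done.

Besides the shell and the picture viewer there is one more tool, called after "Emit:" as name(argument=value, ...) on one line, values as JSON. servo_tool: Moves the arm, as the interface text tells. Its arguments: {"type":"object","properties":{"commands":{"type":"array","items":{"type":"array","items":{"type":"array","items":{"type":"number"}}}}},"required":["commands"]}

```bash
mkdir -p pics; python3 - <<'E'
from station import r
import cv2,numpy as np
s=r.sense();print(s["time_s"],s["tcp_pos"],s["ee_rot"],s["gripper_width"])
ims=[]
import pickle
for n in("top","side"):
    c=r.capture(n);pickle.dump(c,open(n+".pkl","wb"));cv2.imwrite(f"pics/{n}1.png",c["pixels"][:,:,::-1])
    print(n,c["R"],c["t"],c["camera_matrix"],c["dist"])
E
```

```text
0.0 [0.21512371 0.58611657 0.20334997] [[ 9.38690338e-01 -3.44760793e-01 -6.67336818e-04]
 [-3.44761424e-01 -9.38687974e-01 -2.10904829e-03]
 [ 1.00696115e-04  2.20981525e-03 -9.99997553e-01]] 1.000134161627728
top [[ 0.01126738 -0.9999062   0.00778682]
 [-0.9926454  -0.01212357 -0.12044968]
 [ 0.12053279 -0.0063724  -0.99268889]] [0.05902738 0.59071018 0.87557225] [[536.44830716   0.         278.13902806]
 [  0.         536.44830716 209.28535069]
 [  0.           0.           1.        ]] [0.07358434 0.         0.         0.         0.        ]
side [[-0.95525381 -0.29535538  0.01597967]
 [-0.17872552  0.5333096  -0.82682408]
 [ 0.23568483 -0.79268283 -0.56223357]] [0.61382035 0.12024945 0.82029376] [[400.23846921   0.         277.8115679 ]
 [  0.         400.23846921 202.19768156]
 [  0.           0.           1.        ]] [-0.10562826  0.          0.          0.          0.        ]
```

View pics/top1.png

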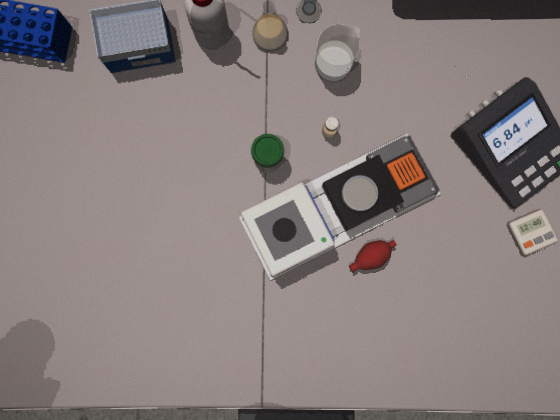

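View pics/side1.png

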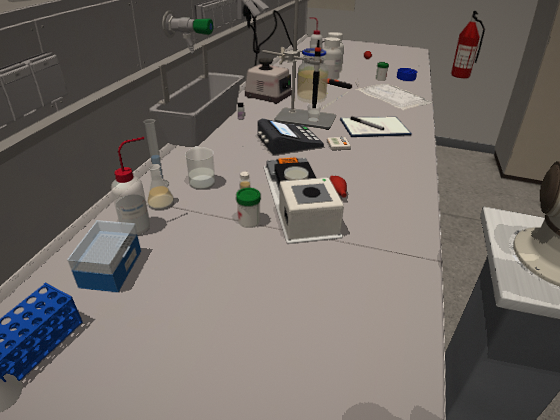

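The top view shows the hood near (287,232), the dish at (360,193) and the orange button at (408,171). The vial is at (331,127), the jar at (267,151) and the bulb at (373,256). I'll enlarge it to read off accurate points.

```bash
python3 - <<'E'
import pickle,cv2
c=pickle.load(open("top.pkl","rb"))["pixels"][110:290,230:450,::-1]
cv2.imwrite("pics/crop.png",cv2.resize(c,None,fx=3.3,fy=3.3,interpolation=cv2.INTER_CUBIC))
E
cat > h.py <<'E'
import cv2,numpy as np
def back(c,uv,z):
    p=cv2.undistortPoints(np.array([[uv]],float),c["camera_matrix"],np.array(c["dist"]))[0,0]
    R=np.array(c["R"]);o=-R.T@c["t"];d=R.T@np.array([*p,1]);return o+d*(z-o[2])/d[2]
E
```

```text
(no output)
```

View pics/crop.png

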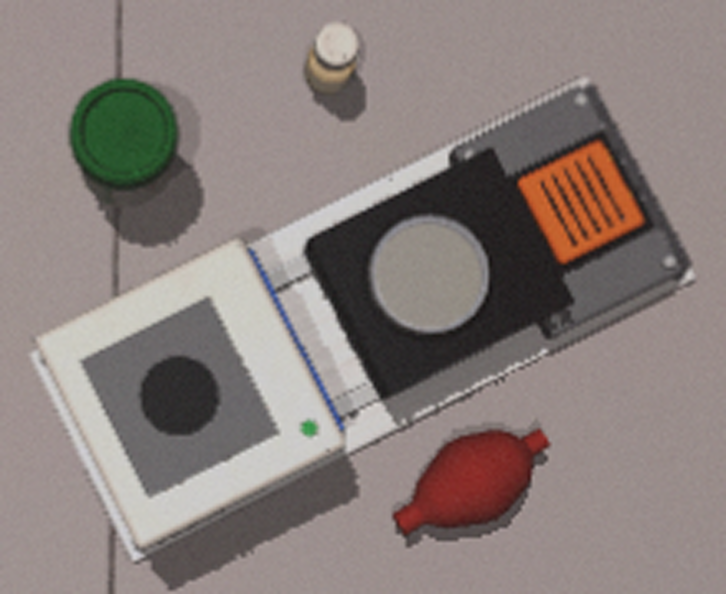

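The crop shows the button corners at (518,178), (600,140), (645,220) and (565,264). The dish centre is at (430,274), and the hood roof corners are at (38,340), (242,238), (343,430) and (133,548).

```bash
python3 - <<'E'
import pickle,numpy as np
from h import back
from station import r
c=pickle.load(open("top.pkl","rb"))
B=lambda u,v,z:back(c,(230+u/3.3,110+v/3.3),z)
k=[B(*p,.038) for p in((518,178),(600,140),(645,220),(565,264))]
b=np.mean(k,0);d=B(430,274,.057)
h=[B(*p,.092) for p in((38,340),(242,238),(343,430),(133,548))]
print("btn",b,[np.linalg.norm(k[i]-k[i-1]) for i in range(4)]);print("dish",d,np.linalg.norm((d-b)[:2]))
print("hood",np.mean(h,0),[np.linalg.norm(h[i]-h[i-1]) for i in range(4)])
for q in(d-b,np.mean(h,0)-b,d-np.mean(h,0)):print(np.degrees(np.arctan2(q[1],q[0])),np.linalg.norm(q[:2]))
e=h[2]-h[1];print("edge y",np.degrees(np.arctan2(e[1],e[0])));e=h[3]-h[0];print(np.degrees(np.arctan2(e[1],e[0])))
print("jar",B(124,132,.076),"vial",B(337,45,.058),"bulb",B(474,480,.023))
R=np.array(r.sense()["ee_rot"]);print(np.degrees(np.arctan2(R[1,0],R[0,0])))
E
```

```text
btn [ 0.65852634 -0.15170708  0.038     ] [np.float64(0.05056634235035204), np.float64(0.04713973951832429), np.float64(0.04740234954437804), np.float64(0.04744373495398415)]
dish [ 0.61626074 -0.07023169  0.057     ] 0.0917857330101711
hood [0.55406262 0.05147127 0.092     ] [np.float64(0.10943916067251651), np.float64(0.11049702998344042), np.float64(0.10474591644971289), np.float64(0.11507057575418705)]
117.41815614241024 0.0917857330101711
117.20986438970162 0.22846030769989462
-62.930015659765424 0.13667558851941541
edge y -152.1762324021411
-154.53601162999587
jar [0.68292515 0.0846715  0.076     ] vial [ 0.73377136 -0.02324716  0.058     ] bulb [ 0.51434947 -0.09749243  0.023     ]
-20.167387748111135
```

The geometry matches the given sizes: the button measures about 48 mm and button to dish is 91.8 mm. The slide direction is about 117.3°. I'll travel high with the claw closing.

Emit:
servo_tool(commands=[[[1,33,27,0,0,0,0],[1,66,53,0,0,0,0],[1,99,80,0,0,0,0],[1,132,106,0,0,0,0],[1,165,133,0,0,0,0]]])

```text
time_s: 0.6
tcp_pos: [0.3248, 0.4033, 0.2041]
ee_rot: [[0.939, -0.344, -0.0], [-0.344, -0.939, -0.001], [-0.0, 0.001, -1.0]]
wrist_force: [0.2, 1.0, 0.4]
gripper_width: 0.632
gripper_force: 0.0
```

Emit:
servo_tool(commands=[[[1,33,27,0,0,0,0],[1,66,53,0,0,0,0],[1,99,80,0,0,0,0],[1,132,106,0,0,0,0],[1,165,133,0,0,0,0]]])

```text
time_s: 1.1
tcp_pos: [0.4338, 0.2216, 0.2043]
ee_rot: [[0.939, -0.344, -0.0], [-0.344, -0.939, -0.0], [-0.0, 0.0, -1.0]]
wrist_force: [0.2, 0.9, -0.8]
gripper_width: 0.168
gripper_force: 0.0
```

Emit:
servo_tool(commands=[[[1,33,27,0,0,0,0],[1,66,53,0,0,0,0],[1,99,80,0,0,0,0],[1,132,106,0,0,0,0],[1,165,133,0,0,0,0]]])

```text
time_s: 1.6
tcp_pos: [0.5429, 0.04, 0.2041]
ee_rot: [[0.939, -0.345, -0.001], [-0.345, -0.939, -0.0], [-0.001, 0.0, -1.0]]
wrist_force: [0.5, 1.0, -0.3]
gripper_width: 0.002
gripper_force: 0.0
```

Emit:
servo_tool(commands=[[[1,33,27,10,0,0,0.148],[1,66,53,20,0,0,0.297],[1,99,80,40,0,0,0.445],[1,132,106,60,0,0,0.594],[1,165,133,80,0,0,0.742]]])

```text
time_s: 2.1
tcp_pos: [0.652, -0.1416, 0.1231]
ee_rot: [[0.454, -0.891, -0.001], [-0.891, -0.454, 0.0], [-0.001, 0.001, -1.0]]
wrist_force: [-0.2, -0.1, 0.2]
gripper_width: 0.005
gripper_force: 0.0
```

Emit:
servo_tool(commands=[[[1,0,0,0,0,0,0],[1,0,0,0,0,0,0],[1,0,0,0,0,0,0],[1,0,0,0,0,0,0],[1,0,0,0,0,0,0]]])

```text
time_s: 2.6
tcp_pos: [0.6518, -0.139, 0.1258]
ee_rot: [[0.461, -0.888, 0.002], [-0.888, -0.461, 0.0], [0.001, -0.002, -1.0]]
wrist_force: [-0.4, 0.0, -0.2]
gripper_width: 0.007
gripper_force: 0.0
```

```bash
python3 - <<'E'
from station import r
import cv2,numpy as np,pickle
s=r.sense();print(s["time_s"],s["tcp_pos"],s["ee_rot"],s["joints"],s["wrist_force"])
c={n:r.capture(n) for n in("wrist","top")};pickle.dump(c,open("c2.pkl","wb"))
cv2.imwrite("pics/w2.png",c["wrist"]["pixels"][:,:,::-1])
E
```

```text
2.6 [ 0.6517796  -0.13903349  0.12582459] [[ 4.60717915e-01 -8.87544407e-01  1.98212226e-03]
 [-8.87546205e-01 -4.60718711e-01  6.17257073e-05]
 [ 8.58416506e-04 -1.78766323e-03 -9.99998034e-01]] [ 1.83212312e+00  2.93073795e+01  5.68290701e-01  1.09673097e-04
 -6.11472889e+01  2.56013219e+01] [-0.40044593  0.04543529 -0.22581617]
```

View pics/w2.png

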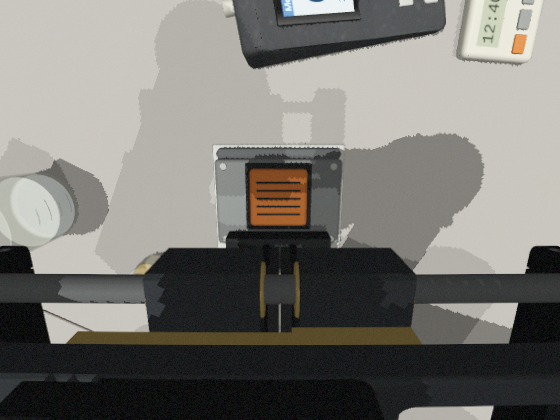

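The wrist view shows the button at columns 247–310 and rows 168–228, square to the tool and centred under the fingers (column 280). I'll check its position from this view.

```bash
python3 - <<'E'
import pickle,numpy as np
from h import back
c=pickle.load(open("c2.pkl","rb"))["wrist"]
k=[back(c,p,.038) for p in((249,169),(308,169),(310,228),(247,228))]
b=np.mean(k,0);print(b,[np.linalg.norm(k[i]-k[i-1]) for i in range(4)])
for i,j in((0,1),(0,3)):
    e=k[j]-k[i];print(np.degrees(np.arctan2(e[1],e[0])))
u=np.array([-.459,.889]);v=np.array([-.889,-.459]);d=np.array([.65178,-.13903])-b[:2];print(d@u,d@v)
E
```

```text
[ 0.65891098 -0.15083002  0.038     ] [np.float64(0.05237946518639453), np.float64(0.04994289626107205), np.float64(0.052360261457763), np.float64(0.0560113122021921)]
-152.57538435352097
114.05829674317512
0.013763338306673272 0.0009232288904379226
```

The position is confirmed: 14 mm ahead of the button centre and 1 mm off laterally. Now I'll descend to just above it.

Emit:
servo_tool(commands=[[[1,0,0,20,0,0,0],[1,0,0,40,0,0,0],[1,0,0,60,0,0,0],[1,0,0,68,0,0,0],[1,0,0,70,0,0,0]]])

```text
time_s: 3.2
tcp_pos: [0.6511, -0.1399, 0.0537]
ee_rot: [[0.46, -0.888, -0.002], [-0.888, -0.46, -0.0], [-0.001, 0.002, -1.0]]
wrist_force: [0.4, -0.4, 0.4]
gripper_width: -0.001
gripper_force: 0.0
```

Emit:
servo_tool(commands=[[[1,0,0,2,0,0,0],[1,0,0,4,0,0,0],[1,0,0,5,0,0,0],[1,0,0,6,0,0,0],[1,0,0,6,0,0,0]]])

```text
time_s: 3.7
tcp_pos: [0.6516, -0.1402, 0.0487]
ee_rot: [[0.459, -0.888, 0.0], [-0.888, -0.459, -0.0], [0.0, -0.0, -1.0]]
wrist_force: [0.2, 0.5, 0.7]
gripper_width: 0.006
gripper_force: 0.0
```

Emit:
servo_tool(commands=[[[1,0,0,2,0,0,0],[1,0,0,3,0,0,0],[1,0,0,4,0,0,0],[1,0,0,4,0,0,0],[1,0,0,4,0,0,0]]])

```text
time_s: 4.2
tcp_pos: [0.6516, -0.1402, 0.0444]
ee_rot: [[0.459, -0.888, -0.0], [-0.888, -0.459, -0.0], [0.0, 0.0, -1.0]]
wrist_force: [-0.1, 0.2, 0.1]
gripper_width: 0.006
gripper_force: 0.0
```

Emit:
servo_tool(commands=[[[1,0,0,1,0,0,0],[1,0,0,2,0,0,0],[1,0,0,2,0,0,0],[1,0,0,2,0,0,0],[1,0,0,2,0,0,0]]])

```text
time_s: 4.7
tcp_pos: [0.6516, -0.1401, 0.0425]
ee_rot: [[0.459, -0.888, 0.0], [-0.888, -0.459, -0.0], [0.0, -0.0, -1.0]]
wrist_force: [0.4, 0.3, 0.6]
gripper_width: 0.007
gripper_force: 0.0
```

```bash
python3 - <<'E'
from station import r
import cv2,numpy as np,pickle
s=r.sense();print(s["time_s"],s["tcp_pos"],s["wrist_force"],s["effort"])
c=r.capture("wrist")["pixels"][120:330,140:420,::-1];t=r.capture("top")["pixels"][110:290,300:450,::-1]
f=lambda a:cv2.resize(a,(400,480 if a.shape[1]<200 else 300),interpolation=cv2.INTER_CUBIC)
o=np.zeros((480,800,3),np.uint8);o[:300,:400]=f(c);o[:,400:]=f(t);cv2.imwrite("pics/c3.png",o)
E
```

```text
4.7 [ 0.65162545 -0.14014277  0.04247713] [0.3627949  0.32582109 0.647014  ] [-1.06177813e-03 -4.60963583e+01  1.58608264e+01  3.53597537e+00
  6.50534802e-02 -4.18198238e-05]
```

View pics/c3.png

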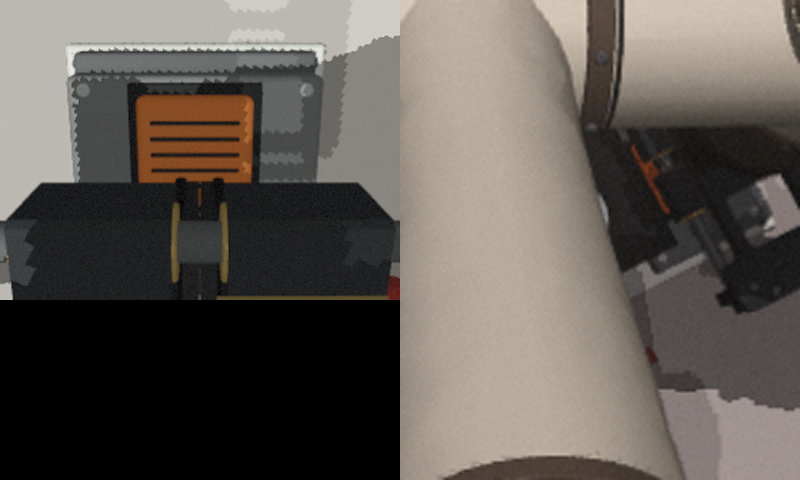

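The fingers stand over the button's front half with no contact force yet. I'll continue down in small steps.

Emit:
servo_tool(commands=[[[1,0,0,1,0,0,0],[1,0,0,1,0,0,0],[1,0,0,2,0,0,0],[1,0,0,2,0,0,0],[1,0,0,2,0,0,0]]])

```text
time_s: 5.3
tcp_pos: [0.6516, -0.1401, 0.0404]
ee_rot: [[0.459, -0.888, -0.0], [-0.888, -0.459, -0.0], [-0.0, 0.0, -1.0]]
wrist_force: [-0.4, 0.7, -0.4]
gripper_width: -0.0
gripper_force: 0.0
```

Emit:
servo_tool(commands=[[[1,0,0,1,0,0,0],[1,0,0,1,0,0,0],[1,0,0,2,0,0,0],[1,0,0,2,0,0,0],[1,0,0,2,0,0,0]]])

```text
time_s: 5.8
tcp_pos: [0.6516, -0.1401, 0.0384]
ee_rot: [[0.459, -0.888, -0.0], [-0.888, -0.459, -0.0], [-0.0, 0.0, -1.0]]
wrist_force: [-0.3, -0.2, -0.6]
gripper_width: 0.004
gripper_force: 0.0
```

```bash
python3 - <<'E'
from station import r
import cv2,numpy as np,pickle
s=r.sense();print(s["time_s"],s["tcp_pos"],s["wrist_force"],s["moment"],s["effort"])
c=r.capture("wrist");pickle.dump(c,open("w4.pkl","wb"))
p=np.array(s["tcp_pos"]);R=np.array(s["ee_rot"])
K=np.array(c["camera_matrix"]);rv=cv2.Rodrigues(np.array(c["R"]))[0]
P=lambda X:cv2.projectPoints(np.array([X]),rv,np.array(c["t"]),K,np.array(c["dist"]))[0].ravel()
for dx in(-.0095,.0,.0095):print("tip",P(p+R@[dx,0,.011]))
b=np.array([.6587,-.1512,0]);u=np.array([-.459,.889,0]);v=np.array([-.889,-.459,0])
for z in(.038,.032):print(z,[P(b+a*u+w*v+[0,0,z]).round(1) for a,w in((-.025,-.025),(-.025,.025),(0,-.025),(0,.025))])
im=c["pixels"][130:270,180:380,::-1];cv2.imwrite("pics/w4.png",cv2.resize(im,None,fx=4,fy=4,interpolation=cv2.INTER_CUBIC))
E
```

```text
5.8 [ 0.65156852 -0.14012308  0.03839713] [-0.29130166 -0.24867127 -0.60256659] [0.0341948  0.02618821 0.01839622] [-2.04870783e-03 -4.61922812e+01  1.57526135e+01  3.51016469e+00
  6.44721324e-02 -7.64674792e-05]
tip [279.42005339 259.00049187]
tip [279.41657959 245.30102903]
tip [279.41300802 231.2555851 ]
0.038 [array([234.2, 189.9]), array([320.4, 189.9]), array([235.7, 231. ]), array([319., 231.])]
0.032 [array([235.6, 188.1]), array([319.1, 188.1]), array([237., 228.]), array([317.8, 228. ])]
```

View pics/w4.png

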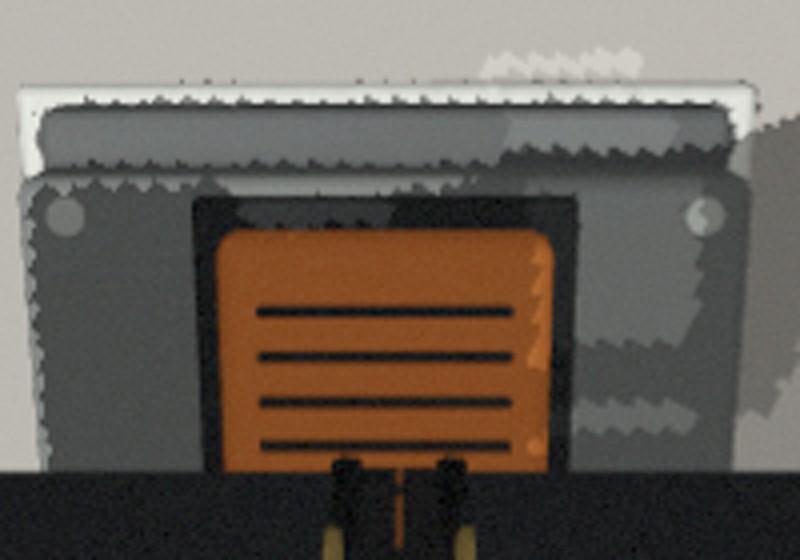

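The button's rear edge sits at row 187 and the finger tips at row 245. Neither the force nor the joint effort shows contact, so the tips seem to be higher than nominal. I'll keep going down gently.

Emit:
servo_tool(commands=[[[1,0,0,1,0,0,0],[1,0,0,1,0,0,0],[1,0,0,2,0,0,0],[1,0,0,2,0,0,0],[1,0,0,2,0,0,0]]])

```text
time_s: 6.35
tcp_pos: [0.6516, -0.1401, 0.0364]
ee_rot: [[0.459, -0.888, -0.0], [-0.888, -0.459, 0.0], [-0.0, 0.0, -1.0]]
wrist_force: [-0.0, -0.3, -0.1]
gripper_width: 0.005
gripper_force: 0.0
```

Emit:
servo_tool(commands=[[[1,0,0,1,0,0,0],[1,0,0,1,0,0,0],[1,0,0,2,0,0,0],[1,0,0,2,0,0,0],[1,0,0,2,0,0,0]]])

```text
time_s: 6.85
tcp_pos: [0.6516, -0.1401, 0.0344]
ee_rot: [[0.459, -0.888, -0.0], [-0.888, -0.459, 0.0], [-0.0, 0.0, -1.0]]
wrist_force: [0.7, 0.1, 0.3]
gripper_width: 0.008
gripper_force: 0.0
```

```bash
python3 - <<'E'
from station import r
import cv2,numpy as np
s=r.sense();print(s["effort"][1:3])
c=r.capture("side");p=np.array(s["tcp_pos"]);R=np.array(s["ee_rot"])
P=lambda X:cv2.projectPoints(np.array([X]),cv2.Rodrigues(np.array(c["R"]))[0],np.array(c["t"]),np.array(c["camera_matrix"]),np.array(c["dist"]))[0].ravel()
print((P(p+R@[0,0,.011])-[220,100])*6.5)
b=np.array([.6587,-.1512,.038]);u=np.array([-.459,.889,0]);print((P(b)-[220,100])*6.5,(P(b+.032*u+[0,0,.014])-[220,100])*6.5)
im=c["pixels"][100:190,220:340,::-1];cv2.imwrite("pics/s5.png",cv2.resize(im,None,fx=6.5,fy=6.5,interpolation=cv2.INTER_CUBIC))
E
```

```text
[-46.29218102  15.6531769 ]
[456.22036502 445.35759056]
[448.0168897  399.28378004] [464.9913624  406.18937761]
```

View pics/s5.png

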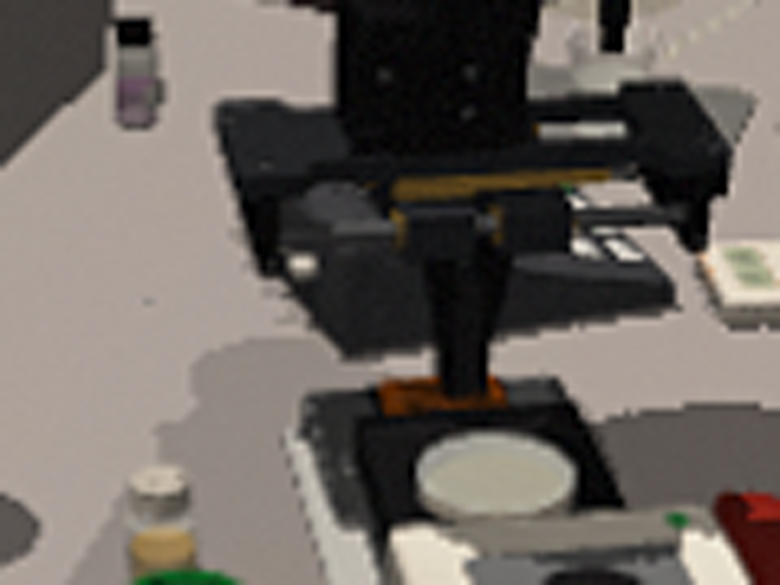

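The side view shows the tips at about (468,398), with orange still visible below them. That puts them roughly 15–20 mm higher than the reported TCP implies, so they are still above the button. I'll go on down, guarded by force.

Emit:
servo_tool(commands=[[[1,0,0,1,0,0,0],[1,0,0,2,0,0,0],[1,0,0,3,0,0,0],[1,0,0,3,0,0,0],[1,0,0,3,0,0,0]]])

```text
time_s: 7.4
tcp_pos: [0.6516, -0.1401, 0.0314]
ee_rot: [[0.459, -0.888, -0.0], [-0.888, -0.459, -0.0], [-0.0, 0.0, -1.0]]
wrist_force: [0.2, 0.3, -0.3]
gripper_width: 0.004
gripper_force: 0.0
```

Emit:
servo_tool(commands=[[[1,0,0,1,0,0,0],[1,0,0,2,0,0,0],[1,0,0,3,0,0,0],[1,0,0,3,0,0,0],[1,0,0,3,0,0,0]]])

```text
time_s: 7.9
tcp_pos: [0.6516, -0.1402, 0.0284]
ee_rot: [[0.459, -0.888, -0.0], [-0.888, -0.459, -0.0], [0.0, 0.0, -1.0]]
wrist_force: [0.9, 0.6, 0.1]
gripper_width: 0.006
gripper_force: 0.0
```

Emit:
servo_tool(commands=[[[1,0,0,1,0,0,0],[1,0,0,2,0,0,0],[1,0,0,2,0,0,0],[1,0,0,2,0,0,0],[1,0,0,2,0,0,0]]])

```text
time_s: 8.4
tcp_pos: [0.6517, -0.1401, 0.0265]
ee_rot: [[0.459, -0.888, 0.0], [-0.888, -0.459, -0.0], [0.0, -0.0, -1.0]]
wrist_force: [-1.1, 0.3, -0.2]
gripper_width: 0.006
gripper_force: 0.0
```

Emit:
servo_tool(commands=[[[1,0,0,1,0,0,0],[1,0,0,2,0,0,0],[1,0,0,2,0,0,0],[1,0,0,2,0,0,0],[1,0,0,2,0,0,0]]])

```text
time_s: 8.9
tcp_pos: [0.6516, -0.1401, 0.0244]
ee_rot: [[0.459, -0.888, 0.0], [-0.888, -0.459, -0.0], [0.0, -0.0, -1.0]]
wrist_force: [-0.3, -0.4, -0.1]
gripper_width: 0.007
gripper_force: 0.0
```

Emit:
servo_tool(commands=[[[1,0,0,1,0,0,0],[1,0,0,2,0,0,0],[1,0,0,2,0,0,0],[1,0,0,2,0,0,0],[1,0,0,2,0,0,0]]])

```text
time_s: 9.4
tcp_pos: [0.6516, -0.1401, 0.0224]
ee_rot: [[0.459, -0.888, -0.0], [-0.888, -0.459, -0.0], [0.0, 0.0, -1.0]]
wrist_force: [-0.7, -0.2, -0.2]
gripper_width: 0.003
gripper_force: 0.0
```

```bash
python3 - <<'E'
from station import r
import cv2,numpy as np
s=r.sense();print(s["tcp_pos"],s["wrist_force"],s["effort"][1:3],s["joints"])
c=r.capture("side")["pixels"][135:180,255:315,::-1];w=r.capture("wrist")["pixels"][160:260,220:340,::-1]
f=lambda a:cv2.resize(a,(400,300),interpolation=cv2.INTER_CUBIC)
cv2.imwrite("pics/s6.png",np.hstack([f(c),f(w)]))
E
```

```text
[ 0.65161314 -0.14013306  0.02244587] [-0.6747422  -0.19450797 -0.20575159] [-46.59780979  15.35868287] [ 1.73591426e+00  3.53379796e+01 -5.24755017e+00  1.84237976e-03
 -4.94147403e+01  2.55953051e+01]
```

View pics/s6.png

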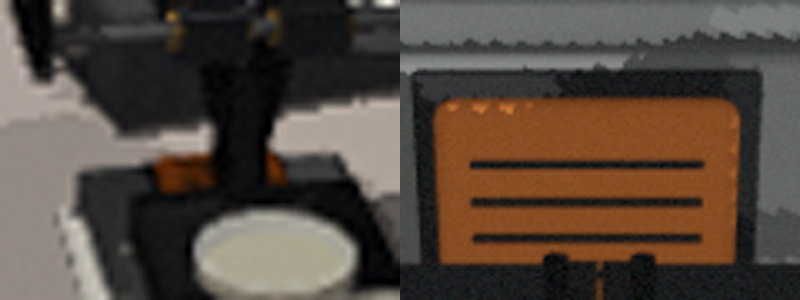

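The side crop shows the tip still in front of the orange button, whose pressed state is unclear. The wrist crop has the tips at row 245 as before. I'll compute what fingertip offset that row implies.

```bash
python3 - <<'E'
import pickle,cv2,numpy as np
from station import r
s=r.sense();c=r.capture("wrist");p=np.array(s["tcp_pos"]);R=np.array(s["ee_rot"])
C=-np.array(c["R"]).T@c["t"];print("cam in tool mm",(R.T@(C-p)*1e3).round(1),"axis",R.T@np.array(c["R"])[2],c["camera_matrix"][0])
def pj(c,X):return cv2.projectPoints(np.array([X]),cv2.Rodrigues(np.array(c["R"]))[0],np.array(c["t"]),np.array(c["camera_matrix"]),np.array(c["dist"]))[0].ravel().round(1)
for z in(-40,-30,-20,-10,0,11):print(z,[pj(c,p+R@(np.array([dx,7,z])/1e3)) for dx in(0,5,9.5)])
b=np.array([.6587,-.1512,0]);u=np.array([-.459,.889,0]);v=np.array([-.889,-.459,0])
for z in(.01,.02,.032,.038):print(z,[pj(c,b-.025*u+w*v+[0,0,z]) for w in(-.025,.025)])
d=r.capture("side")
print("side");
for z in(-20,-10,0,11):print(z,[(pj(d,p+R@(np.array([dx,0,z])/1e3))-[255,135])*6.667 for dx in(-9.5,0,9.5)])
for z in(.032,.038):print(z,[((pj(d,b+a*u+w*v+[0,0,z])-[255,135])*6.667).round() for a,w in((-.025,-.025),(-.025,.025))])
print("block",[((pj(d,b+.032*u+w*v+[0,0,.052])-[255,135])*6.667).round() for w in(-.045,.045)])
E
```

```text
cam in tool mm [ 7.170e+01 -1.000e-01 -1.802e+02] axis [-2.60249025e-01  4.88345416e-04  9.65541406e-01] [315.79297493   0.         279.30489728]
-40 [array([293.8, 282. ]), array([293.9, 272.7]), array([294.1, 264.1])]
-30 [array([293. , 273.1]), array([293.1, 264.2]), array([293.2, 256.1])]
-20 [array([292.2, 265.1]), array([292.3, 256.7]), array([292.4, 248.9])]
-10 [array([291.5, 258. ]), array([291.6, 249.9]), array([291.7, 242.6])]
0 [array([290.9, 251.6]), array([291. , 243.9]), array([291. , 236.9])]
11 [array([290.3, 245.3]), array([290.3, 237.9]), array([290.4, 231.2])]
0.01 [array([237. , 186.4]), array([318. , 186.4])]
0.02 [array([234.8, 189.3]), array([320. , 189.3])]
0.032 [array([231.8, 193.3]), array([322.7, 193.3])]
0.038 [array([230.2, 195.5]), array([324.3, 195.5])]
side
-20 [array([240.6787, 192.6763]), array([236.0118, 181.3424]), array([231.3449, 170.0085])]
-10 [array([240.012 , 215.3441]), array([235.3451, 203.3435]), array([230.6782, 192.0096])]
0 [array([239.3453, 236.6785]), array([234.0117, 225.3446]), array([229.3448, 214.0107])]
11 [array([238.0119, 260.6797]), array([233.345 , 249.3458]), array([228.6781, 237.3452])]
0.032 [array([154., 165.]), array([273., 156.])]
0.038 [array([154., 151.]), array([273., 143.])]
block [array([130., 191.]), array([355., 175.])]
```

The finger block is black on black, so the side view can't show the tip. The wrist view (rear edge of the 19 mm pads at row 245) puts the tips about 13 mm behind the reported TCP, at z ≈ 0.035. That agrees with seeing no contact so far. I'll shift 10 mm back so the body stays clear of the hood at the end, then press on.

Emit:
servo_tool(commands=[[[1,0,0,-2,0,0,0],[1,5,0,-2,0,0,0],[1,10,0,-2,0,0,0],[1,10,0,-1,0,0,0],[1,10,0,0,0,0,0]]])

```text
time_s: 10.1
tcp_pos: [0.6561, -0.1493, 0.0222]
ee_rot: [[0.459, -0.889, -0.0], [-0.889, -0.459, 0.0], [-0.0, 0.0, -1.0]]
wrist_force: [0.4, -0.1, -0.0]
gripper_width: 0.01
gripper_force: 0.0
```

Emit:
servo_tool(commands=[[[1,0,0,1,0,0,0],[1,0,0,2,0,0,0],[1,0,0,2,0,0,0],[1,0,0,2,0,0,0],[1,0,0,2,0,0,0]]])

```text
time_s: 10.6
tcp_pos: [0.6562, -0.1489, 0.0204]
ee_rot: [[0.459, -0.888, 0.0], [-0.888, -0.459, 0.0], [-0.0, -0.0, -1.0]]
wrist_force: [0.6, -0.7, -0.7]
gripper_width: 0.003
gripper_force: 0.1
```

Emit:
servo_tool(commands=[[[1,0,0,1,0,0,0],[1,0,0,2,0,0,0],[1,0,0,2,0,0,0],[1,0,0,2,0,0,0],[1,0,0,2,0,0,0]]])

```text
time_s: 11.1
tcp_pos: [0.6562, -0.149, 0.0187]
ee_rot: [[0.459, -0.888, 0.0], [-0.888, -0.459, 0.0], [0.0, -0.0, -1.0]]
wrist_force: [-1.4, 1.0, 4.1]
gripper_width: 0.006
gripper_force: 2.2
```

Emit:
servo_tool(commands=[[[1,0,0,1,0,0,0],[1,0,0,2,0,0,0],[1,0,0,2,0,0,0],[1,0,0,2,0,0,0],[1,0,0,2,0,0,0]]])

```text
time_s: 11.6
tcp_pos: [0.6563, -0.149, 0.0166]
ee_rot: [[0.459, -0.888, 0.0], [-0.888, -0.459, -0.0], [0.0, -0.0, -1.0]]
wrist_force: [-0.8, 0.7, 5.5]
gripper_width: 0.004
gripper_force: 2.7
```

Contact: the spring force starts at about 4 N. I'll press on to full depth.

Emit:
servo_tool(commands=[[[1,0,0,1,0,0,0],[1,0,0,2,0,0,0],[1,0,0,3,0,0,0],[1,0,0,3.5,0,0,0],[1,0,0,3.5,0,0,0]]])

```text
time_s: 12.1
tcp_pos: [0.6563, -0.149, 0.0143]
ee_rot: [[0.46, -0.888, 0.0], [-0.888, -0.46, -0.0], [0.001, -0.0, -1.0]]
wrist_force: [-4.4, 2.5, 10.1]
gripper_width: 0.007
gripper_force: 5.0
```

It's on the hard stop at 10 N. Now I'll slide.

Emit:
servo_tool(commands=[[[1,-4,0,0.5,0,0,0],[1,-10,0,0.5,0,0,0],[1,-18,0,0.5,0,0,0],[1,-26,0,0.5,0,0,0],[1,-34,0,0.5,0,0,0]]])

```text
time_s: 12.6
tcp_pos: [0.6415, -0.1201, 0.0143]
ee_rot: [[0.46, -0.888, 0.002], [-0.888, -0.46, -0.002], [0.003, -0.001, -1.0]]
wrist_force: [-3.1, -2.9, 10.0]
gripper_width: 0.007
gripper_force: 5.0
```

```bash
python3 - <<'E'
from station import r
import cv2,numpy as np
s=r.sense();print(s["tcp_pos"],s["wrist_force"])
c=r.capture("side")["pixels"][120:240,240:360,::-1];w=r.capture("wrist")["pixels"][110:270,200:360,::-1]
f=lambda a:cv2.resize(a,(400,400),interpolation=cv2.INTER_CUBIC)
cv2.imwrite("pics/s7.png",np.hstack([f(c),f(w)]))
E
```

```text
[ 0.64145042 -0.12007009  0.01428592] [-3.07979175 -2.93790737  9.98842665]
```

View pics/s7.png

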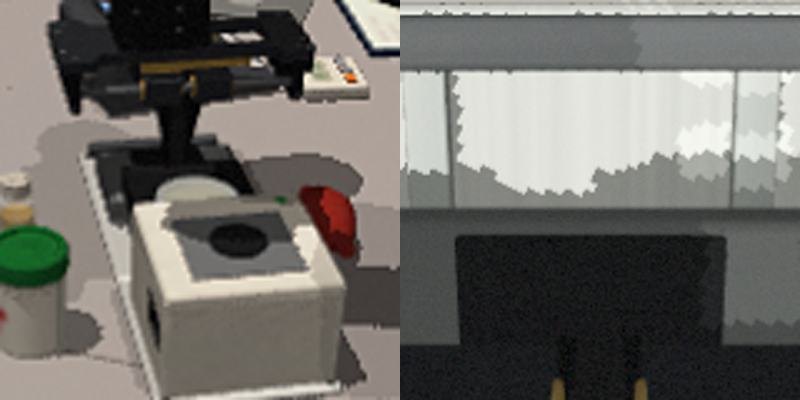

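The carriage has moved with the fingers: the rail is now exposed behind the deck. The button looks very dark in the wrist view, so I'll check the pixel colours and where the deck edge lies.

```bash
python3 - <<'E'
from station import r
import cv2,numpy as np
from h import back
c=r.capture("wrist");a=c["pixels"]
for row in range(186,256,4):print(row,a[row,240],a[row,262],a[row,281],a[row,300])
u=np.array([-.459,.889]);b=np.array([.6587,-.1512])
for uv,z in(((280,194),.03),((280,205),.03)):print((back(c,uv,z)[:2]-b)@u)
import pickle
w=pickle.load(open("w4.pkl","rb"))
for uv,z in(((280,174),.03),((280,179),.03),((280,187.5),.038)):print("w4",(back(w,uv,z)[:2]-b)@u)
E
```

```text
186 [209 209 202] [130 130 125] [138 138 134] [138 141 134]
190 [135 135 130] [130 132 127] [134 136 131] [138 141 135]
194 [60 61 60] [58 62 62] [63 64 65] [59 61 58]
198 [65 67 66] [66 66 67] [63 66 66] [62 67 64]
202 [71 72 70] [73 75 72] [73 75 75] [74 74 72]
206 [25 25 24] [22 22 23] [26 27 25] [23 28 24]
210 [27 28 26] [27 28 29] [13 20 14] [31 31 33]
214 [17 24 22] [25 25 26] [25 21 23] [29 32 31]
218 [23 25 30] [23 23 23] [21 24 24] [26 28 31]
222 [19 18 23] [21 23 26] [26 31 28] [26 27 25]
226 [21 28 28] [23 27 28] [28 29 27] [18 18 15]
230 [21 25 29] [17 22 21] [30 29 31] [23 23 26]
234 [27 29 30] [27 26 23] [20 22 19] [19 23 24]
238 [28 27 30] [22 22 25] [26 29 29] [30 30 28]
242 [22 22 25] [20 22 23] [13 12 15] [27 24 26]
246 [26 24 26] [21 20 21] [28 30 31] [29 28 29]
250 [31 32 31] [29 30 31] [22 24 23] [28 28 32]
254 [25 27 30] [20 26 22] [30 30 33] [22 24 25]
-0.002187760212471372
0.0038024100210456518
w4 -0.03319810415772308
w4 -0.030190718324666143
w4 -0.026446571533669378
```

The carriage followed the full 33 mm, and the pressed button has sunk below its black collar. Continuing.

Emit:
servo_tool(commands=[[[1,-8,0,0,0,0,0],[1,-16,0,0,0,0,0],[1,-24,0,0,0,0,0],[1,-32,0,0,0,0,0],[1,-40,0,0,0,0,0]]])

```text
time_s: 13.25
tcp_pos: [0.623, -0.0844, 0.0142]
ee_rot: [[0.46, -0.888, 0.002], [-0.888, -0.46, -0.002], [0.003, -0.001, -1.0]]
wrist_force: [-3.9, -2.4, 10.3]
gripper_width: 0.004
gripper_force: 5.4
```

Emit:
servo_tool(commands=[[[1,-8,0,0,0,0,0],[1,-16,0,0,0,0,0],[1,-24,0,0,0,0,0],[1,-32,0,0,0,0,0],[1,-38,0,0,0,0,0]]])

```text
time_s: 13.75
tcp_pos: [0.6054, -0.0504, 0.0142]
ee_rot: [[0.46, -0.888, 0.002], [-0.888, -0.46, -0.002], [0.002, -0.001, -1.0]]
wrist_force: [-3.1, -2.0, 10.9]
gripper_width: 0.003
gripper_force: 5.8
```

Emit:
servo_tool(commands=[[[1,-2,0,0,0,0,0],[1,-4,0,0,0,0,0],[1,-6,0,0,0,0,0],[1,-8,0,0,0,0,0],[1,-9,0,0,0,0,0]]])

```text
time_s: 14.25
tcp_pos: [0.6014, -0.0426, 0.0142]
ee_rot: [[0.46, -0.888, 0.002], [-0.888, -0.46, -0.002], [0.002, -0.001, -1.0]]
wrist_force: [-3.4, -2.3, 11.5]
gripper_width: 0.009
gripper_force: 5.9
```

Emit:
servo_tool(commands=[[[1,-1,0,0,0,0,0],[1,-2,0,0,0,0,0],[1,-3,0,0,0,0,0],[1,-3,0,0,0,0,0],[1,-3,0,0,0,0,0]]])

```text
time_s: 14.75
tcp_pos: [0.6011, -0.0408, 0.0142]
ee_rot: [[0.46, -0.888, 0.004], [-0.888, -0.46, -0.002], [0.004, -0.002, -1.0]]
wrist_force: [0.4, -6.2, 8.9]
gripper_width: 0.007
gripper_force: 4.8
```

The along-slide force rose to about 6 N at 121 mm of travel, which is the end stop. I'll verify from the deck edge in the wrist image.

```bash
python3 - <<'E'
from station import r
import numpy as np
from h import back
c=r.capture("wrist");a=c["pixels"].astype(int)
g=a[:,270:292].mean((1,2));print([(i,int(g[i])) for i in range(180,215,2)])
u=np.array([-.459,.889]);b=np.array([.6587,-.1512])
for row in(190,192,194,196,205):print(row,(back(c,(280,row),.03)[:2]-b)@u)
E
```

```text
[(180, 108), (182, 102), (184, 77), (186, 62), (188, 62), (190, 61), (192, 52), (194, 50), (196, 55), (198, 58), (200, 59), (202, 16), (204, 19), (206, 17), (208, 16), (210, 17), (212, 16), (214, 19)]
190 0.0835497171080875
192 0.08462369830968605
194 0.08570115590899305
196 0.08678211324572992
205 0.09169036599887594
```

The collar edge moved 119.7 mm, so the carriage is home. Now I'll lift straight up to release the button.

Emit:
servo_tool(commands=[[[1,0,0,-3,0,0,0],[1,0,0,-6,0,0,0],[1,0,0,-9,0,0,0],[1,0,0,-14,0,0,0],[1,0,0,-20,0,0,0]]])

```text
time_s: 15.3
tcp_pos: [0.5984, -0.0387, 0.0317]
ee_rot: [[0.459, -0.888, -0.002], [-0.888, -0.459, 0.0], [-0.001, 0.002, -1.0]]
wrist_force: [-0.1, -0.6, -0.2]
gripper_width: 0.004
gripper_force: 0.0
```

Emit:
servo_tool(commands=[[[1,5,0,-20,0,0,0],[1,15,0,-40,0,0,0],[1,30,0,-65,0,0,0],[1,50,0,-90,0,0,0],[1,70,0,-110,0,0,0]]])

```text
time_s: 15.8
tcp_pos: [0.6318, -0.1011, 0.1441]
ee_rot: [[0.46, -0.888, 0.001], [-0.888, -0.46, 0.0], [0.0, -0.001, -1.0]]
wrist_force: [1.0, 0.5, 0.1]
gripper_width: 0.004
gripper_force: 0.0
```

Emit:
servo_tool(commands=[[[1,0,0,-10,0,0,0],[1,0,0,-20,0,0,0],[1,0,0,-20,0,0,0],[1,0,0,-20,0,0,0],[1,0,0,-20,0,0,0]]])

```text
time_s: 16.3
tcp_pos: [0.6306, -0.1003, 0.1613]
ee_rot: [[0.46, -0.888, -0.002], [-0.888, -0.46, 0.0], [-0.001, 0.002, -1.0]]
wrist_force: [0.2, -0.9, -0.1]
gripper_width: 0.006
gripper_force: 0.0
```

```bash
python3 - <<'E'
from station import r
import cv2,numpy as np
s=r.sense();print(s["time_s"],s["tcp_pos"],s["wrist_force"])
c=r.capture("side")["pixels"][120:240,240:360,::-1];w=r.capture("wrist")["pixels"][...,::-1]
cv2.imwrite("pics/s8.png",np.hstack([cv2.resize(c,(350,350),interpolation=cv2.INTER_CUBIC),cv2.resize(w,(450,338))[:338][np.r_[0:338,[337]*12]]]))
E
```

```text
16.3 [ 0.63055359 -0.10034662  0.16129145] [ 0.16124073 -0.89513393 -0.10571527]
```

View pics/s8.png

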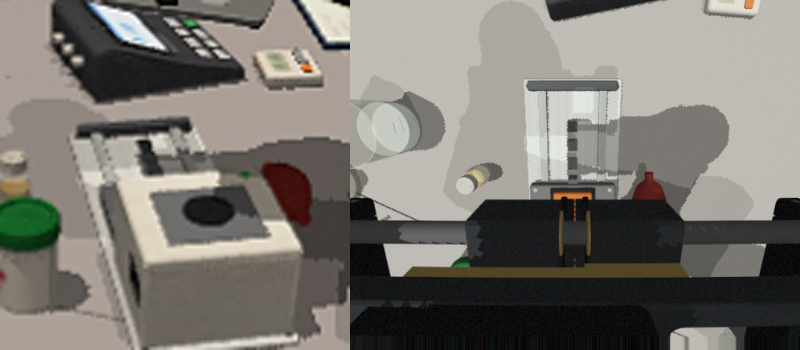

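The carriage is inside the hood, the orange button is visible and up again, and the vial, jar and bulb are in place. The tool is clear with zero force, so I'll hand in.

```bash
python3 -c "
from station import r
print(r.finish_job())"
```

```text
the job is handed in; nothing more can be done
None
```

The job is handed in, and no verdict came back. The carriage went home against its end stop (about 120 mm of travel) with the button held down. The button then sprang back up, the arm backed off clear, and the vial, jar and bulb look unmoved; the dish is inside the hood, so I could not see it at the end.

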